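# Start the loose grill timer braced against the skewer box

## Task

Move the loose grill timer so that its back stands flat and square against the long front wall of the fixed wooden skewer box, then press its orange start button fully down along its sloping axis, so that the push bears the timer back against the box, and let go. Do not press the button down before the timer is against the box, keep the timer upright, leave it there standing on the table, and do not disturb the other things.

Things in the scene. Friction and masses are not known exactly. Their poses are not given: they have to be found in the camera images.
- timer: Loose grey wedge-shaped grill timer, 110 mm deep (x), 100 mm wide (y), 0.40 kg +-25 %, on smooth feet that slide easily on the table. Origin: centre of its underside; z up, +x to its flat upright back (x = 55 mm, 83 mm high), -x to its front edge (20 mm high). The face rises from the front edge at 40 degrees from level up to x = 20 mm; flat top behind
- timer_handle (a point): Middle of the black carrying handle that bridges the timer: bar along y, 14 x 14 mm section, 100 mm long, at x = -15, z = 142 mm in the timer's frame and free underneath, on uprights 8 mm thick at y = +-46 mm. It hangs over the button: a gripper pointing straight down cannot reach the button past it; come from the front, tilted, along the button's axis. Axes as the timer's
- timer_back (a point): Point in the middle of the timer's flat back, 10 mm above its underside (timer x = +55 mm); axes as the timer's
- start_button_top (a point): Centre of the outer face of the orange round button (40 mm across, 14 mm off the sloping face at rest, 45 mm up the slope from the front edge, at y = 0; black collar 56 mm across, 6 mm off the face). Own z points out along the button's axis (40 degrees from vertical, leaning to the timer's front), y as the timer's. Moves with the button
- start_button (a joint): How far the button is pressed in, m: 0 at rest, 0.008 at its stop; from 0.006 it counts as fully down. The spring yields from 2.4 N along the axis, needs 6.6 N at 0.006 and 8 N at 0.008, and comes back up when let go
- skewer_box: Fixed pine box, open above, with skewers in it: 180 mm (its x) by 460 mm (its y) by 65 mm high. Origin: centre of its underside, on the table. +x points away from the robot (turned by its yaw); its long front wall, at x = -90 mm, is the stop
- stop_face (a point): Middle of the foot of the box's front wall outer face, at table height; axes as the box's: x points into the wall, y runs along it (the wall reaches 230 mm to either side). Slide the timer on until it truly touches the wall: the press alone may not close a gap, and the wall must be felt taking the push
- salt_jar: Bystander: standing jar, 60 mm across, 85 mm high, origin centre of underside
- pepper_mill: Bystander: standing dark wooden mill, 58 mm across, 152 mm high, origin centre of underside
- flask: Bystander: standing flat steel flask 28 x 90 mm, 132 mm high, origin centre of underside
- sauce_bottle: Bystander: standing bottle, 60 mm across, 180 mm high, origin centre of underside
- spatula: Bystander: spatula lying along its x, 320 mm long
- basting_brush: Bystander: brush lying along its x, 220 mm long
- enamel_bowl: Bystander: blue bowl, 140 mm across, 50 mm high, origin centre of underside

How it is judged:
By the outcome, as a careful person would: the job done as asked, in the order asked, and still so for the second after the job is handed in, with the robot touching nothing.
It also fails if it takes over 50 s, if anything falls off the work surface, if the arm or the gripper's body presses on something with over 40 N, if the wrist force passes 120 N, or if a joint passes its speed limit or range.

## Robot

A 6-joint arm with a two-finger parallel gripper is mounted at the origin on the work surface. World frame = base frame: x ahead of the robot, y to its left, z up, the work surface at z = 0. Lengths are in mm, angles in rad, forces in N, time in s.
With the tool pointing down it reaches from about 350 to 800 mm from the base axis. Payload 7.3 kg.
Tool frame: the origin (TCP) lies midway between the tips of the shut fingers; the grasp point (between the pads) lies 19 mm behind it; z points along the fingers, y is the line along which they close (so a half turn about z gives the same grasp; the last joint's range is limited). The gripper opens to 85 mm and grips with 20 to 120 N. Pads are 22 mm wide; open, the fingers measure 114 mm over their backs; the gripper's body (76 mm by 85 mm) begins 54 mm behind the grasp point. The pads swing forward as they close: fully open they stand 13 mm farther back than shut.
Start: joints at [1.05, 0.342, 1.524, -0, 1.275, -0.146], TCP at [192.184, 488.582, 200.822] pointing down, gripper open.
Joint ranges: [-2.53, 2.53], [-0.77, 2.02], [0.04, 2.7], [-1, 4.14], [0.28, 2.66], [-3.11, 3.11]. Speed limits (rad/s): [2.57, 2.57, 3.14, 3.14, 3.14, 3.14].

## Interface

Orientations are given as a 3x3 rotation matrix whose columns are the frame's x, y, z axes.
In Python, from rig import bot, optics gives the robot as it stands.
- The arm moves only by the tool play_rows, never from a script. Its argument "motion" is a list that holds one entry, the list of rows, each a list of 7 numbers: the finger opening in cm, from 0 to 8.54, then the shift along the tool's x, y, z in cm, then the turn, a rotation vector about the tool's x, y, z in degrees. In form: [[[hand, x, y, z, wx, wy, wz], ...]]. A call has 1 to 12 rows; each row is the pose to reach, as a shift and turn from the pose commanded when the call began, along the tool's axes at that moment; what a row does not reach only later rows make up. A row lasts 1/8 s, in which the tool goes at most 62.5 mm and 10.7 degrees, less where a joint would pass 70% of its speed; a pose out of reach is approached as far as the arm can. A call with a gripper value outside its range is refused whole. The fingers move at their own pace and stop on an object; "newtons" is the grip in N (left out, the last holds). Time passes only in rows, so rows that repeat a pose let the fingers close. It gives the time, the measured TCP pose, the force, the opening and the grip force at its end, in the units of the state.
- bot.read_state(): the state, without advancing time (a new reading comes with each control period).
- optics.read_camera(name): name is "scene" or "top"; returns (picture, depth): 480x640x3 uint8, red, green, blue; 480x640 float32, mm along the optical axis (not along the pixel's ray), 0 where there is no reading.
- optics.camera_params(name): a dict with "mtx" (3x3 intrinsics, pixels), "R" (3x3) and "t" (3): a world point X has camera coordinates R X + t. Camera axes: x right, y down, z forward; pixel columns grow to the right and rows downward; lengths in mm; the calibration is good to about 2 mm. A picture is of the moment at which its call begins. camera_params takes no time and is no camera call.
- bot.hand_in(): hands the job in; it is judged then, once.
The state is a dict: "time": time; "qpos": joint angles; "qvel": joint speeds; "tau": joint torques, N m; "ee_pos": TCP position; "ee_rot": TCP orientation; "ft_force": force on the tool from outside, world axes, zero at the start; "ft_torque": the same for the moment, N m; "width": finger opening in mm; "gripper_force": force on a finger pad.
Only numpy, scipy, OpenCV 4.12 (cv2) and the standard library are available. Lean on these libraries where they do the work, as an engineer would, in place of code of your own. Each camera call takes 0.05 s, during which the arm holds its last target. There are 200 camera calls.

## Working session

There is one attempt and no reset: what is moved stays moved. The work goes in short steps, Python scripts to look and compute and a tool call to move; the robot and the scene stay as the last step left them, time stands still between calls to the robot, and variables do not carry over. Pictures are saved under pics/ and viewed, at most 10 in all, crops included, and the job is handed in when it is done.

Besides the shell and the picture viewer there is one more tool, called after ">>>" as name(argument=value, ...) on one line, values as JSON. play_rows: Moves the arm, as the interface text tells. Its arguments: {"type":"object","properties":{"motion":{"type":"array"},"newtons":{"type":"number"}},"required":["motion"]}

```bash
mkdir -p pics; cat > h.py <<'E'
import numpy as np,cv2
from rig import bot,optics
def snap(n,f):
    p,d=optics.read_camera(n); cv2.imwrite(f'pics/{f}.png',p[:,:,::-1]); np.save(f'pics/{f}.npy',d); return p,d
def cloud(n,d):
    c=optics.camera_params(n);K=np.array(c['mtx']);v,u=np.mgrid[:480,:640]
    r=np.stack([(u-K[0,2])/K[0,0],(v-K[1,2])/K[1,1],np.ones_like(d)],-1)*d[...,None]
    return (r-np.array(c['t']).ravel())@np.array(c['R'])
E
python3 - <<'E'
from h import *
for n in('scene','top'): snap(n,n+'0'); print(optics.camera_params(n))
s=bot.read_state();print(s['time'],s['ee_pos'],s['ee_rot'],s['width'])
E
```

```text
{'mtx': array([[500.15693363,   0.        , 331.0421906 ],
       [  0.        , 500.15693363, 237.16454222],
       [  0.        ,   0.        ,   1.        ]]), 'R': array([[ 0.06714125,  0.99771526,  0.00750471],
       [ 0.83718736, -0.05224349, -0.54441523],
       [-0.54277931,  0.04283557, -0.83878229]]), 't': array([ -52.2287317 , -425.35923065, 1630.17648087])}
{'mtx': array([[563.96799596,   0.        , 321.46530457],
       [  0.        , 563.96799596, 236.03666537],
       [  0.        ,   0.        ,   1.        ]]), 'R': array([[-1.41601952e-02, -9.99894246e-01, -3.31458769e-03],
       [-9.80912785e-01,  1.45341663e-02, -1.93904273e-01],
       [ 1.93931942e-01,  5.05599079e-04, -9.81014855e-01]]), 't': array([  30.76744837,  581.51871814, 1369.38873839])}
0.1 [192.00758332 488.21977917 200.20700467] [[-9.30579269e-01  3.66089912e-01 -6.32342207e-04]
 [ 3.66090425e-01  9.30578530e-01 -1.18285584e-03]
 [ 1.55412493e-04 -1.33223555e-03 -9.99999100e-01]] 85.67190497144348
```

View pics/scene0.png

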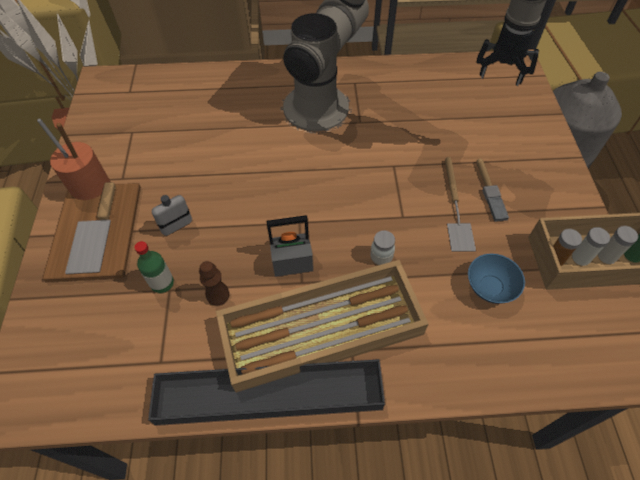

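View pics/top0.png

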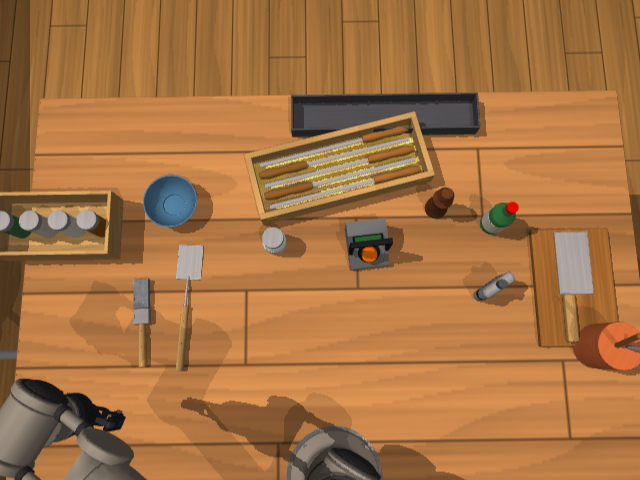

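The scene view shows the timer at (292,250), facing the robot, with the box behind it at (320,325) and yawed. In the top view the timer is at (368,245) and the box front wall runs from (266,218) to (433,180). The jar is at (273,240) and the mill at (438,203).

```bash
python3 - <<'E'
from h import *
for n in('scene','top'):
    P=cloud(n,np.load(f'pics/{n}0.npy')).reshape(-1,3)
    x,y,z=P.T
    near=(x>330)&(x<640)&(y>-200)&(y<60)
    for nm,lo,hi in(('top',78,90),('handle',138,155)):
        m=(z>lo)&(z<hi)&near&(x<560)&(y>-170)&(y<0)
        Q=P[m]; 
        if len(Q)>5: print(n,nm,len(Q),Q.mean(0).round(1),cv2.minAreaRect(Q[:,:2].astype(np.float32)))
    m=(z>60)&(z<69)&(x>450)&(x<850)&(abs(y+20)<300)
    Q=P[m]; 
    r=cv2.minAreaRect(Q[:,:2].astype(np.float32)); print(n,'box',len(Q),r,cv2.boxPoints(r).round(0).tolist())
E
python3 - <<'E'
import cv2
a=cv2.imread('pics/top0.png')[160:300,230:470]
cv2.imwrite('pics/c1.png',cv2.resize(a,None,fx=3.3,fy=3.3,interpolation=cv2.INTER_CUBIC))
E
```

```text
scene top 14 [554.2 -91.   84.1] ((553.0106811523438, -92.26693725585938), (5.378026962280273, 98.05931091308594), 5.046439170837402)
scene handle 265 [550.5 -90.3 146.3] ((549.1956787109375, -91.38920593261719), (17.244688034057617, 99.13706970214844), 4.8440752029418945)
scene box 2626 ((692.542724609375, -45.610137939453125), (342.6703186035156, 475.5984191894531), 12.713652610778809) [[473.0, 149.0], [578.0, -315.0], [912.0, -240.0], [807.0, 224.0]]
top top 12 [540.2 -90.5  82.9] ((538.9656372070312, -92.0279769897461), (12.841119766235352, 93.27728271484375), 6.743808269500732)
top handle 270 [544.4 -94.6 149.1] ((545.093994140625, -94.797119140625), (15.359016418457031, 99.94721984863281), 5.716984748840332)
top box 1961 ((684.547607421875, -44.3577880859375), (349.1108093261719, 464.0352783203125), 12.839329719543457) [[463.0, 143.0], [566.0, -309.0], [906.0, -232.0], [803.0, 221.0]]
```

View pics/c1.png

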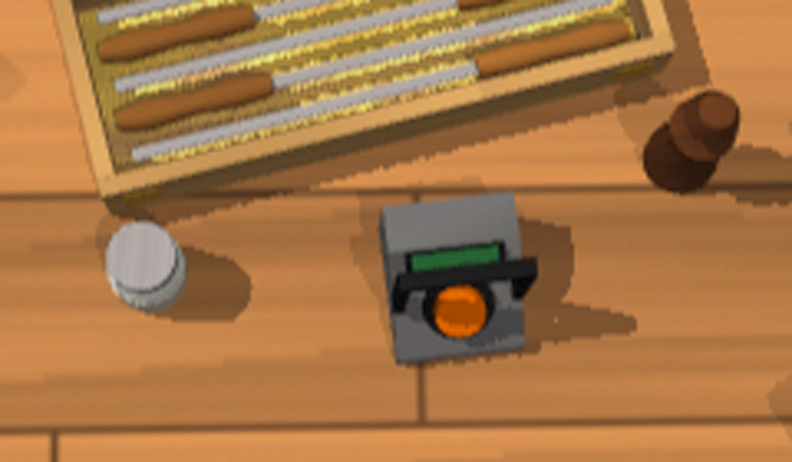

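```bash
cat >> h.py <<'E'
def measure(ds):
    P=np.vstack([cloud(n,d).reshape(-1,3) for n,d in ds]); z=P[:,2]
    return P
E
python3 - <<'E'
from h import *
for n in('scene','top'):
    I=cloud(n,np.load(f'pics/{n}0.npy')); P=I.reshape(-1,3); x,y,z=P.T
    m=(z>77)&(z<90)&(x>540)&(x<660)&(y>-180)&(y<-20)
    print(n,'top',m.sum(),cv2.minAreaRect(P[m][:,:2].astype(np.float32)),z[m].mean(), P[m].mean(0))
    # box rim front edge
    w=(z>61)&(z<69)&(x>500)&(x<900); E=[]
    for yb in list(range(-250,-150,10))+list(range(-30,170,10)):
        q=P[w&(abs(y-yb)<5)]
        if len(q)>3: E.append((np.percentile(q[:,0],3),yb))
    E=np.array(E); c=np.polyfit(E[:,1],E[:,0],1); r=E[:,0]-np.polyval(c,E[:,1]); k=abs(r)<8
    c=np.polyfit(E[k,1],E[k,0],1); print('wall x=%.1f + %.4f y'%(c[1],c[0]),np.degrees(np.arctan(-c[0])),k.sum(),len(k),r.std())
    rows=(z>60)&(z<70)&(x>520)&(y>-330)&(y<250)
    print(n,'table z',np.median(z[(x>420)&(x<470)&(abs(y+90)<60)]))
    # orange & jar, mill
    q=P[(z>75)&(z<92)&(x>480)&(x<620)&(y>30)&(y<150)];print('jar',len(q),q.mean(0) if len(q) else 0)
    q=P[(z>90)&(z<170)&(x>540)&(x<720)&(y<-190)&(y>-280)];print('mill',len(q),q.mean(0) if len(q) else 0)
E
```

```text
scene top 615 ((584.8333129882812, -88.04966735839844), (70.83056640625, 99.90641784667969), 5.936923503875732) 81.6081449593336 [597.53717442 -86.84121466  81.60814496]
wall x=673.0 + -0.2531 y 14.205145690010182 12 30 14.201819557149028
scene table z -1.4503544512575584
jar 189 [579.86186481 136.82613192  83.39891207]
mill 315 [ 674.23429911 -267.14106597  123.71565821]
top top 732 ((577.1995849609375, -91.2356185913086), (76.66215515136719, 99.68083953857422), 5.5035786628723145) 83.45850340480457 [591.10281833 -89.95979515  83.4585034 ]
wall x=664.5 + -0.2692 y 15.064693119638955 5 30 25.50164540838494
top table z 1.2165668621872103
jar 230 [573.01149786 135.89474257  85.63507727]
mill 242 [ 658.10854056 -268.05481549  127.63662403]
```

```bash
cat >> h.py <<'E'
def px(n,u,v,z):
    c=optics.camera_params(n);K=np.array(c['mtx']);R=np.array(c['R']);C=-R.T@np.array(c['t']).ravel()
    r=R.T@np.linalg.inv(K)@[u,v,1]; return C+r*(z-C[2])/r[2]
E
python3 - <<'E'
from h import *
f=lambda u,v,z:px('top',230+u/3.3,160+v/3.3,z)
a=f(108,197,65);b=f(672,50,65);print('rim',a,b,np.linalg.norm(a-b),np.degrees(np.arctan2((b-a)[0],-(b-a)[1])))
print('backtop',f(380,209,83),f(515,194,83)); print('front',f(398,362,20),f(523,347,20),f(398,362,0))
# rim from depth along perpendicular, rotated frame
for n in('scene','top'):
    P=cloud(n,np.load(f'pics/{n}0.npy')).reshape(-1,3)
    best=[]
    for t in np.radians(np.arange(11,18,.25)):
        s=P[:,0]*np.cos(t)+P[:,1]*np.sin(t); e=-P[:,0]*np.sin(t)+P[:,1]*np.cos(t)
        m=(P[:,2]>62)&(P[:,2]<68)&(s>540)&(s<850)&(e>-400)&(e<40)&~((P[:,1]>-150)&(P[:,1]<-30)&(P[:,0]<660))
        h,b=np.histogram(s[m],bins=np.arange(540,850,4)); i=h[:40].argmax(); best.append((h[i],np.degrees(t),b[i]))
    print(n,sorted(best)[-4:])
E
```

```text
rim [624.65320168 170.33307188  65.        ] [ 735.39277259 -267.91183152   65.        ] 452.0197428483964 14.181145243622662
backtop [608.16001374 -37.16941715  83.        ] [ 618.25451023 -139.52168621   83.        ]
front [500.0952083 -51.1394413  20.       ] [ 510.43394895 -148.69766841   20.        ] [502.80794473 -52.15262565   0.        ]
scene [(np.int64(211), np.float64(13.25), np.int64(660)), (np.int64(216), np.float64(12.75), np.int64(660)), (np.int64(217), np.float64(13.0), np.int64(660)), (np.int64(219), np.float64(13.5), np.int64(660))]
top [(np.int64(178), np.float64(13.25), np.int64(656)), (np.int64(178), np.float64(13.75), np.int64(656)), (np.int64(180), np.float64(14.500000000000002), np.int64(652)), (np.int64(182), np.float64(13.5), np.int64(656))]
```

>>> play_rows(motion=[[[6,-54.2,-41.3,0,0,0,62.8],[6,-54.2,-41.3,0,0,0,62.8],[6,-54.2,-41.3,0,0,0,62.8],[6,-54.2,-41.3,0,0,0,62.8],[6,-54.2,-41.3,0,0,0,62.8],[6,-54.2,-41.3,0,0,0,62.8],[6,-54.2,-41.3,0,0,0,62.8],[6,-54.2,-41.3,0,0,0,62.8],[6,-54.2,-41.3,0,0,0,62.8],[6,-54.2,-41.3,0,0,0,62.8],[6,-54.2,-41.3,0,0,0,62.8],[6,-54.2,-41.3,0,0,0,62.8]]])

```text
time: 1.6
ee_pos: [546.3, -97.6, 199.5]
ee_rot: [[-0.095, 0.995, -0.001], [0.995, 0.095, -0.0], [-0.0, -0.001, -1.0]]
ft_force: [0.4, 0.3, -0.1]
width: 59.4
gripper_force: 0.0
```

>>> play_rows(motion=[[[6,-0.2,0,4,0,0,0],[6,-0.2,0,7.6,0,0,0],[6,-0.2,0,7.6,0,0,0],[6,-0.2,0,7.6,0,0,0]]])

```text
time: 2.1
ee_pos: [546.2, -95.8, 126.2]
ee_rot: [[-0.1, 0.995, 0.002], [0.995, 0.1, -0.0], [-0.0, 0.002, -1.0]]
ft_force: [-0.7, -0.6, 0.7]
width: 59.5
gripper_force: 0.0
```

```bash
python3 - <<'E'
from h import *
p,d=snap('scene','s1');q,_=snap('top','t1');s=bot.read_state();print(s['ee_pos'],s['ft_force'])
a=cv2.resize(p[190:310,220:380],None,fx=2.5,fy=2.5,interpolation=2);b=cv2.resize(q[170:290,290:450],None,fx=2.5,fy=2.5,interpolation=2)
cv2.imwrite('pics/c2.png',np.hstack([a,b])[:,:,::-1])
E
```

```text
[546.57545872 -96.09138085 126.64107977] [ 0.60906599 -0.06357447  0.59609231]
```

View pics/c2.png

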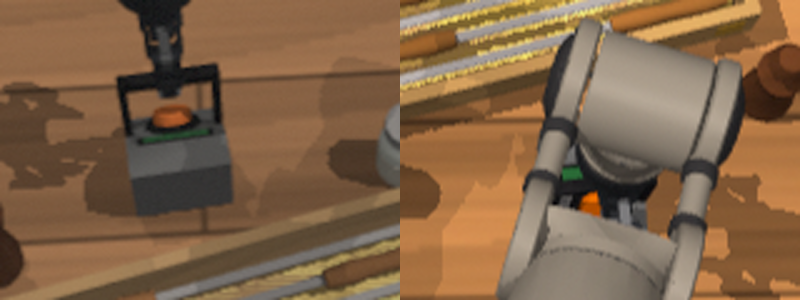

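The left crop shows the fingers straddling the handle bar at about (170,75), with the button clear below at (170,115). I'll close the gripper.

>>> play_rows(motion=[[[0.5,0,0,0.2,0,0,0],[0.5,0,0,0.2,0,0,0],[0.5,0,0,0.2,0,0,0],[0.5,0,0,0.2,0,0,0],[0.5,0,0,0.2,0,0,0],[0.5,0,0,0.2,0,0,0]]], newtons=25)

```text
time: 2.95
ee_pos: [545.6, -96.1, 122.8]
ee_rot: [[-0.1, 0.995, -0.0], [0.995, 0.1, 0.0], [0.0, -0.0, -1.0]]
ft_force: [1.0, 0.1, 0.1]
width: 5.2
gripper_force: 0.0
```

```bash
python3 - <<'E'
from h import *
p,d=snap('scene','s2');s=bot.read_state();print(s['ee_pos'],s['width'])
cv2.imwrite('pics/c3.png',cv2.resize(p[190:300,230:360],None,fx=5,fy=5,interpolation=2)[:,:,::-1])
I=cloud('scene',d)
for v in range(210,236,3): print(v,[tuple(I[v,u].round().astype(int).tolist()) for u in (275,283,287,291,296,304)])
E
```

```text
[545.55709105 -96.16472009 122.75635272] 5.250997595345667
210 [(407, -133, -2), (561, -98, 205), (598, -86, 255), (559, -79, 202), (413, -74, 0), (415, -52, 1)]
213 [(419, -133, -1), (595, -95, 241), (601, -86, 248), (603, -78, 250), (425, -74, 2), (424, -52, -1)]
216 [(429, -133, 0), (606, -95, 245), (607, -87, 246), (608, -78, 246), (432, -75, -2), (540, -51, 148)]
219 [(436, -133, -6), (558, -100, 165), (563, -91, 171), (553, -82, 157), (547, -70, 148), (549, -51, 149)]
222 [(554, -121, 149), (556, -102, 150), (553, -92, 145), (555, -83, 146), (552, -71, 141), (552, -51, 139)]
225 [(557, -121, 141), (554, -103, 135), (462, -100, 0), (458, -89, -6), (461, -76, -3), (463, -53, -2)]
228 [(467, -133, -4), (470, -111, -2), (472, -100, 0), (472, -89, 0), (474, -76, 1), (471, -54, -5)]
231 [(478, -133, -2), (479, -112, -3), (481, -101, -1), (483, -90, 0), (478, -76, -8), (484, -54, -1)]
234 [(490, -133, 0), (531, -108, 60), (537, -97, 68), (537, -87, 68), (536, -74, 65), (511, -54, 25)]
```

View pics/c3.png

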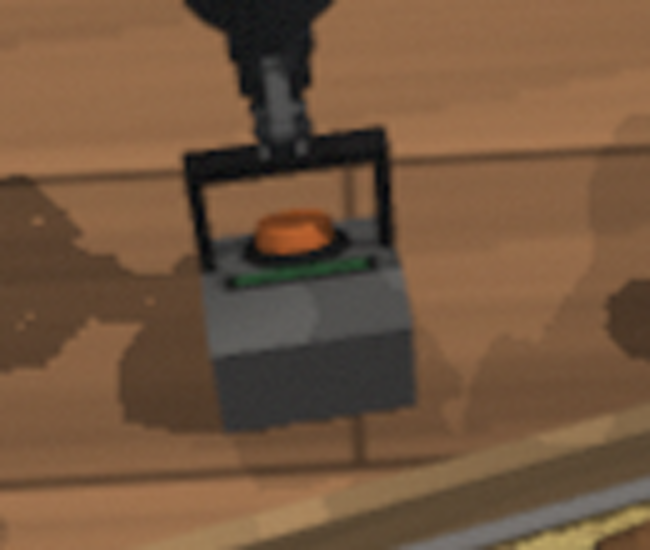

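```bash
python3 - <<'E'
from h import *
c=optics.camera_params('scene');K=np.array(c['mtx']);R=np.array(c['R']);t=np.array(c['t']).ravel()
T=np.array([545.6,-96.2,122.8])
for dx in(-15,0,15):
  for dz in(0,19,30,60):
    q=K@(R@(T+[dx,0,dz])+t);q=q/q[2];print(dx,dz,q[:2].round(1),'crop',((q[:2]-[230,190])*5).round())
for n in ('s1','s2'):
    P=cloud('scene',np.load(f'pics/{n}.npy')).reshape(-1,3);x,y,z=P.T
    m=(z>138)&(z<154)&(x>500)&(x<600)&(y>-150)&(y<-35)&(abs(y+92)>22)
    print(n,cv2.minAreaRect(P[m][:,:2].astype(np.float32)),P[m].mean(0))
    m=(z>77)&(z<90)&(x>540)&(x<660)&(y>-180)&(y<-20);print(cv2.minAreaRect(P[m][:,:2].astype(np.float32)))
s=bot.read_state();print({k:np.round(v,2) for k,v in s.items()})
E
```

```text
-15 0 [285.8 219.8] crop [279. 149.]
-15 19 [285.3 215.3] crop [276. 126.]
-15 30 [285.  212.6] crop [275. 113.]
-15 60 [284.1 205.2] crop [270.  76.]
0 0 [285.9 224.8] crop [280. 174.]
0 19 [285.4 220.3] crop [277. 152.]
0 30 [285.1 217.7] crop [275. 139.]
0 60 [284.2 210.3] crop [271. 102.]
15 0 [286.  229.8] crop [280. 199.]
15 19 [285.5 225.4] crop [278. 177.]
15 30 [285.2 222.8] crop [276. 164.]
15 60 [284.3 215.5] crop [271. 128.]
s1 ((550.6483154296875, -91.5890121459961), (19.069015502929688, 99.47924041748047), 8.145047187805176) [550.80167447 -92.09902202 146.08110079]
((583.80322265625, -88.58378601074219), (74.63798522949219, 100.33399963378906), 7.256919860839844)
s2 ((549.280029296875, -91.91935729980469), (17.54971694946289, 99.87932586669922), 7.047091484069824) [550.90880243 -91.82648087 145.88158817]
((584.872314453125, -87.30291748046875), (71.29113006591797, 100.26610565185547), 3.7954225540161133)
{'time': np.float64(3.0), 'qpos': array([-0.31,  0.47,  1.56,  0.  ,  1.12, -0.41]), 'qvel': array([-0., -0.,  0., -0., -0., -0.]), 'tau': array([ -0.  , -47.74, -22.6 ,  -0.  ,   0.  ,   0.  ]), 'ee_pos': array([545.56, -96.16, 122.76]), 'ee_rot': array([[-0.1,  1. , -0. ],
       [ 1. ,  0.1,  0. ],
       [ 0. , -0. , -1. ]]), 'ft_force': array([0.94, 0.17, 0.68]), 'ft_torque': array([-0.03, -0.02, -0.05]), 'gripper_force': np.float64(0.0), 'width': np.float64(5.25)}
```

```bash
python3 - <<'E'
from h import *
a=[]
for n in('s1','s2'):
    p=cv2.imread(f'pics/{n}.png')[192:246,262:312]
    p=(255*(p/255.)**.5).astype(np.uint8); a.append(cv2.resize(p,None,fx=8,fy=10,interpolation=0))
cv2.imwrite('pics/c4.png',np.hstack(a))
for n in('s1','s2'):
    I=cloud('scene',np.load(f'pics/{n}.npy'))
    for v in range(214,232,2): print(n,v,[tuple(I[v,u].round().astype(int).tolist()) for u in (277,282,284,286,288,290,296)])
E
```

```text
s1 214 [(421, -127, -3), (615, -96, 265), (614, -92, 262), (612, -88, 260), (613, -84, 261), (615, -79, 263), (426, -74, 0)]
s1 216 [(430, -127, 1), (617, -97, 260), (613, -93, 255), (615, -88, 257), (614, -84, 254), (614, -80, 255), (432, -75, -2)]
s1 218 [(437, -127, 1), (615, -97, 250), (613, -93, 246), (614, -89, 248), (608, -85, 239), (614, -80, 248), (544, -70, 148)]
s1 220 [(548, -116, 148), (614, -98, 241), (612, -94, 238), (614, -89, 240), (611, -85, 235), (612, -81, 236), (548, -70, 145)]
s1 222 [(552, -116, 146), (614, -99, 234), (609, -95, 226), (604, -91, 218), (605, -86, 219), (603, -82, 216), (551, -71, 140)]
s1 224 [(557, -116, 144), (606, -100, 214), (609, -95, 218), (607, -91, 215), (609, -86, 217), (607, -82, 214), (457, -75, -5)]
s1 226 [(556, -117, 134), (463, -114, -2), (608, -96, 209), (607, -91, 207), (590, -88, 182), (591, -84, 183), (462, -76, -7)]
s1 228 [(471, -128, 1), (468, -114, -4), (586, -98, 168), (592, -93, 177), (589, -89, 172), (591, -84, 174), (469, -76, -6)]
s1 230 [(475, -128, -3), (477, -114, -1), (482, -108, 6), (477, -103, -2), (477, -98, -2
[... 462 characters left out ...]
 -98, 171), (562, -93, 166), (564, -89, 169), (554, -85, 153), (549, -70, 146)]
s2 222 [(551, -116, 145), (553, -104, 146), (554, -99, 147), (556, -94, 149), (554, -90, 146), (554, -85, 146), (552, -71, 141)]
s2 224 [(556, -116, 143), (558, -104, 144), (556, -100, 141), (552, -95, 136), (555, -90, 139), (555, -85, 138), (456, -76, -6)]
s2 226 [(559, -117, 139), (464, -114, 0), (463, -108, -2), (461, -103, -6), (464, -98, -2), (467, -92, 2), (466, -76, -1)]
s2 228 [(470, -128, 0), (471, -114, 0), (471, -108, 0), (472, -103, 0), (470, -98, -3), (473, -92, 1), (474, -76, 1)]
s2 230 [(477, -128, 0), (475, -114, -4), (475, -109, -5), (477, -103, -2), (478, -98, -1), (480, -92, 1), (478, -76, -4)]
```

View pics/c4.png

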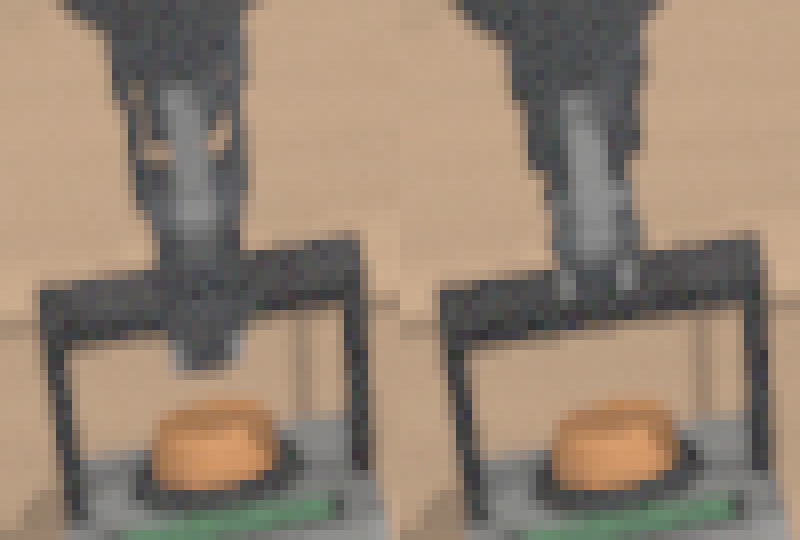

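The left half shows the outer fingertip ending at z≈172. The right half shows the shut tips only just at the bar's top, around (600,270). Both are higher than the reported TCP, so I'll check that offset in the first images.

```bash
python3 - <<'E'
from h import *
for n in('scene','top'):
    P=cloud(n,np.load(f'pics/{n}0.npy')).reshape(-1,3);x,y,z=P.T
    m=(abs(x-192)<110)&(abs(y-488)<110)&(z>120)&(z<330)
    q=P[m];q=q[q[:,2].argsort()];print(n,len(q),q[:12].round().tolist(),np.percentile(q[:,2],[1,5,20]))
for n,T in(('s1',(546.4,-96,126.4)),('s2',(545.6,-96.2,122.8))):
    P=cloud('scene',np.load(f'pics/{n}.npy')).reshape(-1,3);x,y,z=P.T
    m=(abs(x-T[0])<80)&(abs(y-T[1])<40)&(z>152)&(z<330);q=P[m];q=q[q[:,2].argsort()]
    print(n,q[:30:3].round().tolist())
E
```

```text
scene 750 [[204.0, 533.0, 244.0], [183.0, 442.0, 244.0], [185.0, 444.0, 245.0], [210.0, 530.0, 246.0], [219.0, 528.0, 246.0], [219.0, 530.0, 247.0], [183.0, 444.0, 247.0], [198.0, 536.0, 248.0], [218.0, 527.0, 249.0], [219.0, 538.0, 249.0], [219.0, 532.0, 249.0], [223.0, 531.0, 250.0]] [248.45106274 257.63867255 287.92171636]
top 322 [[183.0, 439.0, 246.0], [179.0, 440.0, 249.0], [183.0, 439.0, 251.0], [181.0, 439.0, 253.0], [186.0, 443.0, 254.0], [184.0, 440.0, 255.0], [186.0, 444.0, 256.0], [180.0, 439.0, 256.0], [182.0, 439.0, 258.0], [178.0, 434.0, 258.0], [176.0, 434.0, 260.0], [178.0, 436.0, 260.0]] [253.18219415 265.3796372  297.83510174]
s1 [[582.0, -80.0, 161.0], [581.0, -80.0, 164.0], [587.0, -99.0, 166.0], [586.0, -98.0, 168.0], [585.0, -98.0, 171.0], [589.0, -89.0, 172.0], [585.0, -79.0, 173.0], [592.0, -93.0, 177.0], [592.0, -86.0, 180.0], [592.0, -84.0, 181.0]]
s2 [[559.0, -125.0, 152.0], [554.0, -85.0, 153.0], [559.0, -101.0, 158.0], [561.0, -89.0, 160.0], [563.0, -87.0, 163.0], [557.0, -103.0, 165.0], [564.0, -96.0, 165.0], [562.0, -93.0, 166.0], [564.0, -89.0, 169.0], [563.0, -86.0, 171.0]]
```

The real fingertips sit about 28 mm higher than the reported TCP. I'll open the gripper, go 27 mm lower, and close again.

>>> play_rows(motion=[[[6,0,0,-0.5,0,0,0],[6,0,0,-0.5,0,0,0],[6,0,0,-0.5,0,0,0],[6,0,0,-0.5,0,0,0],[6,0,0,1,0,0,0],[6,0,0,2.7,0,0,0],[6,0,0,2.7,0,0,0]]])

```text
time: 3.88
ee_pos: [544.2, -95.7, 93.8]
ee_rot: [[-0.1, 0.995, -0.004], [0.995, 0.1, 0.001], [0.002, -0.004, -1.0]]
ft_force: [-0.3, -0.5, 0.2]
width: 59.7
gripper_force: 0.0
```

>>> play_rows(motion=[[[0.5,0,0,0,0,0,0],[0.5,0,0,0,0,0,0],[0.5,0,0,0,0,0,0],[0.5,0,0,0,0,0,0],[0.5,0,0,0,0,0,0],[0.5,0,0,0,0,0,0]]], newtons=25)

```text
time: 4.62
ee_pos: [546.0, -96.3, 96.3]
ee_rot: [[-0.1, 0.995, 0.001], [0.995, 0.1, -0.0], [-0.0, 0.001, -1.0]]
ft_force: [0.7, 0.7, 4.0]
width: 13.6
gripper_force: 28.8
```

>>> play_rows(motion=[[[0.5,0,0,0,0,0,-2.7],[0.5,0,0,0,0,0,-5.4],[0.5,0,0,0,0,0,-8.1],[0.5,0.14,1,0,0,0,-8.1],[0.5,0.28,2,0,0,0,-8.1],[0.5,0.42,3,0,0,0,-8.1],[0.5,0.57,4,0,0,0,-8.1],[0.5,0.71,5,0,0,0,-8.1],[0.5,0.78,5.5,0,0,0,-8.1],[0.5,0.85,6,0,0,0,-8.1],[0.5,0.85,6,0,0,0,-8.1],[0.5,0.85,6,0,0,0,-8.1]]])

```text
time: 6.12
ee_pos: [604.6, -81.7, 96.3]
ee_rot: [[-0.239, 0.971, 0.001], [0.971, 0.239, -0.0], [-0.0, 0.001, -1.0]]
ft_force: [-0.6, -0.9, 5.6]
width: 13.2
gripper_force: 29.0
```

```bash
python3 - <<'E'
from h import *
q,d=snap('top','t3');p,d=snap('scene','s3')
I=cloud('scene',d)
a=cv2.resize(p[200:330,215:435],None,fx=3.6,fy=3.6,interpolation=2)
cv2.imwrite('pics/c5.png',a[:,:,::-1])
P=I.reshape(-1,3);x,y,z=P.T
m=(z>77)&(z<89)&(x>600)&(x<700)&(y>-160)&(y<0);print(cv2.minAreaRect(P[m][:,:2].astype(np.float32)))
s=bot.read_state();print(s['ee_pos'],s['ft_force'],s['ft_torque'])
E
```

```text
((639.3011474609375, -69.35214233398438), (75.52799987792969, 100.48419952392578), 13.299656867980957)
[604.67967672 -81.73288706  96.29630084] [ 0.1461367  -1.42467328  5.40627702] [ 0.02239897  0.08016448 -0.02072931]
```

View pics/c5.png

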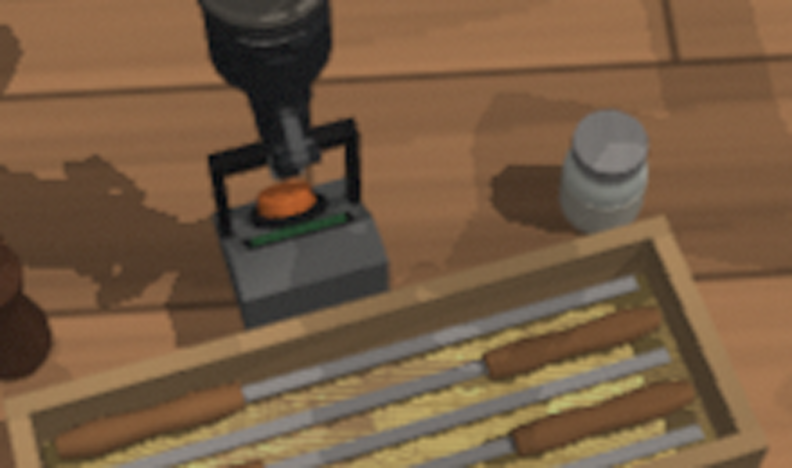

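The timer is in front of the wall with a small gap. In the crop, its back top edge runs from (243,298) to (388,263), and the box's front rim from (5,400) to (655,217).

```bash
python3 - <<'E'
from h import *
f=lambda u,v,z:px('scene',215+u/3.6,200+v/3.6,z)[:2]
def ang(a,b): d=a-b; return np.degrees(np.arctan2(-d[0],d[1]))
a,b=f(5,400,65),f(655,217,65);print('rim',a,b,ang(b,a),np.linalg.norm(a-b))
c,d=f(243,298,83),f(388,263,83);print('back',c,d,ang(d,c),np.linalg.norm(c-d))
t=np.radians(13.7);n=np.array([np.cos(t),np.sin(t)]);print([float(n@k) for k in(a,b,c,d)])
# rim outer edge by lightness edge along columns of both pictures
for nm,u0,u1,v0,v1 in(('t3',268,430,170,225),):
    g=cv2.imread(f'pics/{nm}.png')
E
```

```text
rim [ 739.20438553 -265.11288308] [629.69067228 173.41664603] 14.021649952930035 451.99712531541087
back [ 684.24808686 -109.54311697] [664.07510922 -12.83143363] 11.782318594359335 98.79321192137631
[655.3845265296675, 652.8470954714423, 638.8366379145089, 642.1426150225601]
```

>>> play_rows(motion=[[[0.5,0,0.3,0,0,0,-0.3],[0.5,0,0.5,0,0,0,-0.3],[0.5,0,0.7,0,0,0,-0.3],[0.5,0,0.8,0,0,0,-0.3],[0.5,0,0.9,0,0,0,-0.3],[0.5,0,0.9,0,0,0,-0.3]]])

```text
time: 6.98
ee_pos: [612.7, -79.8, 96.3]
ee_rot: [[-0.244, 0.97, -0.001], [0.97, 0.244, -0.0], [-0.0, -0.001, -1.0]]
ft_force: [-2.9, -0.5, 6.8]
width: 13.1
gripper_force: 29.2
```

>>> play_rows(motion=[[[0.5,0,0.1,0,0,0,0],[0.5,0,0.2,0,0,0,0],[0.5,0,0.2,0,0,0,0]]])

```text
time: 7.35
ee_pos: [614.6, -79.3, 96.3]
ee_rot: [[-0.244, 0.97, -0.001], [0.97, 0.244, -0.0], [-0.0, -0.001, -1.0]]
ft_force: [-2.9, -0.7, 7.6]
width: 13.4
gripper_force: 29.2
```

>>> play_rows(motion=[[[0.5,0,0.1,0,0,0,0],[0.5,0,0.2,0,0,0,0],[0.5,0,0.2,0,0,0,0]]])

```text
time: 7.72
ee_pos: [616.6, -78.8, 96.3]
ee_rot: [[-0.244, 0.97, -0.001], [0.97, 0.244, -0.0], [-0.0, -0.001, -1.0]]
ft_force: [-3.7, -0.9, 6.9]
width: 13.4
gripper_force: 29.2
```

>>> play_rows(motion=[[[0.5,0,0.1,0,0,0,0],[0.5,0,0.2,0,0,0,0],[0.5,0,0.2,0,0,0,0]]])

```text
time: 8.1
ee_pos: [616.9, -78.4, 96.4]
ee_rot: [[-0.244, 0.97, -0.004], [0.97, 0.244, -0.0], [0.001, -0.004, -1.0]]
ft_force: [-8.3, -1.1, 10.8]
width: 13.6
gripper_force: 29.8
```

>>> play_rows(motion=[[[0.5,0,0.1,0,0,0,0],[0.5,0,0.1,0,0,0,0]]])

```text
time: 8.35
ee_pos: [616.9, -78.3, 96.4]
ee_rot: [[-0.244, 0.97, -0.006], [0.97, 0.244, -0.0], [0.001, -0.006, -1.0]]
ft_force: [-13.0, -2.0, 12.8]
width: 13.5
gripper_force: 30.0
```

```bash
python3 - <<'E'
from h import *
s=bot.read_state();print(s['ee_pos'],s['ft_force'],s['ft_torque'])
E
```

```text
[616.86993038 -78.30403039  96.39017221] [-12.95103667  -2.01388359  12.75098849] [-0.33833903  2.00280617 -0.16099514]
```

>>> play_rows(motion=[[[0.5,0,-0.15,0,0,0,0],[0.5,0,-0.2,0,0,0,0],[6,0,-0.2,0,0,0,0],[6,0,-0.2,0,0,0,0],[6,0,-0.2,0,0,0,0],[6,0,-0.2,0,0,0,0],[6,0,-0.2,-3,0,0,0],[6,0,-0.2,-7,0,0,0],[6,0,-0.2,-7,0,0,0]]])

```text
time: 9.48
ee_pos: [620.0, -78.7, 169.4]
ee_rot: [[-0.244, 0.97, 0.007], [0.97, 0.244, -0.002], [-0.003, 0.006, -1.0]]
ft_force: [-0.2, -1.1, -0.1]
width: 60.1
gripper_force: 0.0
```

>>> play_rows(motion=[[[0,0,-5,0,0,0,0],[0,0,-10,0,0,0,0],[0,0,-12,0,-10,0,0],[0,0,-12,0,-20,0,0],[0,0,-12,0,-30,0,0],[0,0,-12,0,-40,0,0],[0,0,-10,2,-40,0,0],[0,0,-7.5,3.6,-40,0,0],[0,0,-7.5,3.6,-40,0,0],[0,0,-7.5,3.6,-40,0,0]]])

```text
time: 10.72
ee_pos: [544.8, -96.3, 129.8]
ee_rot: [[-0.245, 0.743, 0.623], [0.97, 0.187, 0.158], [0.0, 0.642, -0.766]]
ft_force: [0.1, 0.1, 0.4]
width: -0.0
gripper_force: 0.0
```

```bash
python3 - <<'E'
from h import *
p,d=snap('scene','s4');q,_=snap('top','t4');s=bot.read_state();print({k:np.round(v,2) for k,v in s.items()})
a=cv2.resize(p[180:310,225:365],None,fx=2.85,fy=4,interpolation=2)
a=cv2.resize(p[180:310,225:355],(400,400),interpolation=2);b=cv2.resize(q[170:300,300:430],(400,400),interpolation=2)
cv2.imwrite('pics/c6.png',(255*(np.hstack([a,b])[:,:,::-1]/255.)**.6).astype(np.uint8))
P=cloud('scene',d).reshape(-1,3);x,y,z=P.T
T=s['ee_pos'];Z=s['ee_rot'][:,2]
al=(P-T)@Z; pe=np.linalg.norm(P-T-al[:,None]*Z,axis=1)
m=(pe<30)&(al<40)&(al>-120)&(z>70); k=al[m].argsort()[::-1][:10];print('tip along',al[m][k].round(),P[m][k].round().tolist())
m=(z>77)&(z<89)&(x>600)&(x<720)&(y>-160)&(y<0);print(cv2.minAreaRect(P[m][:,:2].astype(np.float32)))
hsv=cv2.cvtColor(p,cv2.COLOR_RGB2HSV).reshape(-1,3)
o=(hsv[:,0]<18)&(hsv[:,1]>200)&(hsv[:,2]>140)&(abs(x-602)<40)&(abs(y+82)<40)&(z>30);print('orange',o.sum(),P[o].mean(0),P[o].max(0),P[o].min(0))
E
```

```text
{'time': np.float64(10.82), 'qpos': array([-0.64,  0.28,  2.14,  1.19,  0.57, -1.88]), 'qvel': array([-0.  , -0.  , -0.  ,  0.01, -0.  , -0.  ]), 'tau': array([ 7.000e-02, -3.201e+01, -1.698e+01,  1.490e+00,  9.000e-01,
        1.000e-02]), 'ee_pos': array([545.1 , -96.75, 130.44]), 'ee_rot': array([[-0.24,  0.74,  0.62],
       [ 0.97,  0.19,  0.16],
       [-0.  ,  0.64, -0.77]]), 'ft_force': array([-0.07, -0.76,  0.1 ]), 'ft_torque': array([-0.08,  0.29,  0.06]), 'gripper_force': np.float64(0.0), 'width': np.float64(0.15)}
tip along [-27. -27. -28. -28. -29. -29. -29. -29. -30. -31.] [[530.0, -94.0, 155.0], [533.0, -103.0, 155.0], [530.0, -96.0, 155.0], [533.0, -106.0, 156.0], [531.0, -98.0, 156.0], [529.0, -89.0, 157.0], [530.0, -101.0, 156.0], [529.0, -91.0, 157.0], [529.0, -96.0, 157.0], [533.0, -103.0, 160.0]]
((649.6884155273438, -66.39167022705078), (77.7357406616211, 100.6060791015625), 13.602461814880371)<stdin>:12: RuntimeWarning: Mean of empty slice.
  ret = um.true_divide(
Traceback (most recent call last):
ValueError: zero-size array to reduction operation maximum which has no identity
```

View pics/c6.png

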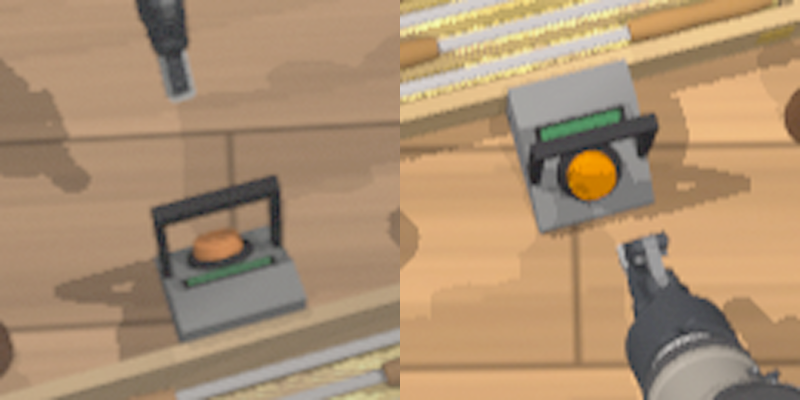

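The timer's back is against the rim. The orange button is at (592,176) in the top crop, and the tilted tip is at about (650,240), out in front of it. The 28 mm offset runs along the tool axis.

```bash
python3 - <<'E'
from h import *
b=px('top',300+192*.325,170+176*.325,59.6);print(b, px('scene',225+219*.325,180+240*.325,59.6))
s=bot.read_state();R=np.array(s['ee_rot']);T=np.array(s['ee_pos'])
for B in(b,np.array([602.4,-82,59.6])): print('to face, tool axes cm',(R.T@(B-(T-28*R[:,2]))/10).round(2))
E
```

```text
[602.64996507 -81.60342328  59.6       ] [604.24136529 -76.02980345  59.6       ]
to face, tool axes cm [ 0.07  0.   12.05]
to face, tool axes cm [ 0.04 -0.02 12.03]
```

>>> play_rows(motion=[[[0,0.1,0,4,0,0,0],[0,0.1,0,8,0,0,0],[0,0.1,0,10,0,0,0],[0,0.1,0,11,0,0,0],[0,0.1,0,11,0,0,0],[0,0.1,0,11,0,0,0]]])

```text
time: 11.58
ee_pos: [613.6, -78.7, 46.5]
ee_rot: [[-0.244, 0.742, 0.624], [0.97, 0.187, 0.156], [-0.001, 0.644, -0.765]]
ft_force: [0.4, -0.4, -0.4]
width: -0.5
gripper_force: 0.0
```

>>> play_rows(motion=[[[0,0,0,0.3,0,0,0],[0,0,0,0.6,0,0,0],[0,0,0,0.8,0,0,0],[0,0,0,0.9,0,0,0],[0,0,0,0.9,0,0,0]]])

```text
time: 12.2
ee_pos: [619.2, -77.0, 38.7]
ee_rot: [[-0.244, 0.743, 0.623], [0.97, 0.187, 0.157], [0.0, 0.643, -0.766]]
ft_force: [-1.7, -0.7, 3.2]
width: -0.0
gripper_force: 1.4
```

>>> play_rows(motion=[[[0,0,0,0.2,0,0,0],[0,0,0,0.4,0,0,0],[0,0,0,0.6,0,0,0],[0,0,0,0.6,0,0,0],[0,0,0,0.6,0,0,0]]])

```text
time: 12.82
ee_pos: [623.0, -76.1, 34.1]
ee_rot: [[-0.244, 0.743, 0.624], [0.97, 0.187, 0.157], [-0.0, 0.643, -0.766]]
ft_force: [-3.9, -0.9, 6.0]
width: -0.0
gripper_force: 3.4
```

>>> play_rows(motion=[[[0,0,0,0.1,0,0,0],[0,0,0,0.15,0,0,0],[0,0,0,0.15,0,0,0]]])

```text
time: 13.2
ee_pos: [623.9, -75.9, 33.1]
ee_rot: [[-0.244, 0.743, 0.624], [0.97, 0.187, 0.157], [-0.0, 0.643, -0.766]]
ft_force: [-4.6, -0.9, 6.4]
width: 0.0
gripper_force: 4.1
```

>>> play_rows(motion=[[[0,0,0,0.1,0,0,0],[0,0,0,0.2,0,0,0],[0,0,0,0.25,0,0,0],[0,0,0,0.25,0,0,0]]])

```text
time: 13.7
ee_pos: [624.3, -75.7, 32.8]
ee_rot: [[-0.243, 0.742, 0.625], [0.97, 0.187, 0.156], [-0.001, 0.644, -0.765]]
ft_force: [-28.7, -5.4, 31.4]
width: 0.0
gripper_force: 21.1
```

>>> play_rows(motion=[[[0,0,0,-0.2,0,0,0],[0,0,0,-0.5,0,0,0],[0,0,0,-1,0,0,0],[0,0,0,-2,0,0,0],[0,0,0,-5,0,0,0],[0,0,0,-10,0,0,0],[0,0,0,-15,0,0,0],[0,0,0,-15,0,0,0]]])

```text
time: 14.7
ee_pos: [531.5, -100.3, 148.6]
ee_rot: [[-0.242, 0.741, 0.626], [0.97, 0.188, 0.153], [-0.004, 0.645, -0.764]]
ft_force: [0.7, 0.1, -0.8]
width: -0.5
gripper_force: 0.0
```

```bash
python3 - <<'E'
from h import *
p,d=snap('scene','s5');q,_=snap('top','t5');s=bot.read_state();print(s['time'],s['ee_pos'],s['ft_force'])
a=cv2.resize(p[200:310,245:355],(400,400),interpolation=2);b=cv2.resize(q[170:280,310:420],(400,400),interpolation=2)
cv2.imwrite('pics/c7.png',(255*(np.hstack([a,b])[:,:,::-1]/255.)**.6).astype(np.uint8))
P=cloud('scene',d).reshape(-1,3);x,y,z=P.T
m=(z>77)&(z<89)&(x>600)&(x<720)&(y>-160)&(y<0);print(cv2.minAreaRect(P[m][:,:2].astype(np.float32)),np.median(z[m]))
E
```

```text
14.8 [532.0095727  -99.37852221 146.2576453 ] [-0.84581986 -0.60465076  0.07730556]
((652.2833251953125, -65.86302185058594), (75.3064193725586, 100.49262237548828), 14.57055377960205) 81.6899499238002
```

View pics/c7.png

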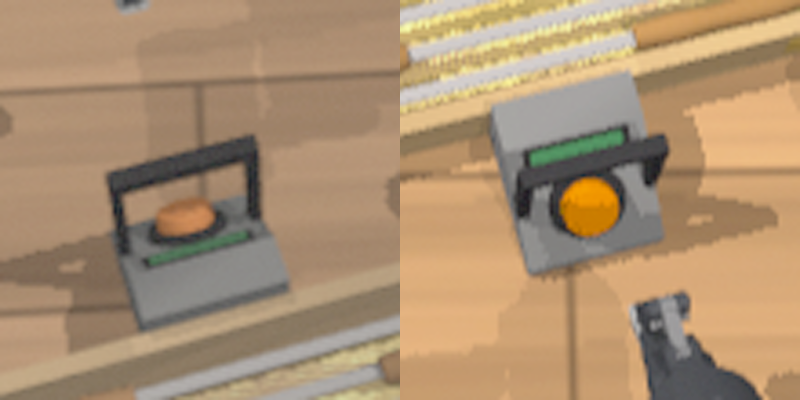

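The timer stands upright with its back flat and parallel to the rim: back edge (140,328)–(288,290) in the left crop. The button is back up at (590,207) in the right crop, and the tool is clear. Handing in.

```bash
python3 -c "
from rig import bot
print(bot.hand_in())"
```

```text
the job is handed in; nothing more can be done
None
```

The timer stands upright with its back against the box's front wall, its start button was pressed to the stop and let go, and the job is handed in; pushing at the stop briefly put about 43 N on the fingertips, above the 40 N limit set for the arm and gripper body.

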